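# Lever open the small-parts case

## Robot

A 7-joint arm with a two-finger parallel gripper is mounted at the origin on the work surface. World frame = base frame: x ahead of the robot, y to its left, z up, the work surface at z = 0. Lengths are in m, angles in rad, forces in N, time in s.
With the tool pointing down it reaches from about 0.425 to 0.925 m from the base axis. Payload 6.8 kg.
Tool frame: the origin (TCP) lies midway between the tips of the shut fingers; the grasp point (between the pads) lies 19 mm behind it; z points along the fingers, y is the line along which they close (so a half turn about z gives the same grasp; the last joint's range is limited). The gripper opens to 85 mm and grips with 20 to 120 N. Pads are 22 mm wide; open, the fingers measure 114 mm over their backs; the gripper's body (76 mm by 85 mm) begins 54 mm behind the grasp point. The pads swing forward as they close: fully open they stand 13 mm farther back than shut.
Start: joints at [-0.108, 0.477, 0.022, 1.555, -0.011, 1.109, -0.083], TCP at [0.675, 0, 0.231] pointing down, gripper open.
Joint ranges: [-2.96, 2.96], [-0.34, 2.1], [-1.41, 1.46], [0.24, 2.44], [-1.37, 4.51], [0.17, 1.92], [-2.96, 2.96]. Speed limits (rad/s): [2.39, 2.39, 3.14, 3.14, 3.14, 3.14, 3.14].

## Interface

Orientations are given as a rotation vector (axis times angle).
In Python, from bench import r gives the robot as it stands. The module is installed in compiled form; this text tells all that it offers.
- The arm moves only by the tool apply_moves, never from a script. Its argument "rows" is a list of rows, each a list of 6 numbers: the shift along the tool's x, y, z scaled (see below), then the turn, a rotation vector about the tool's x, y, z scaled (see below). A call has 1 to 5 rows; each row is the pose to reach, as a shift and turn from the pose commanded when the call began, along the tool's axes at that moment; what a row does not reach only later rows make up. The controller multiplies each number of a shift by 0.25 m and each number of a turn by 90 degrees. A row lasts 1/8 s, in which the tool goes at most 62.5 mm and 10.7 degrees, less where a joint would pass 70% of its speed; a pose out of reach is approached as far as the arm can. A call with a number of a shift or a turn outside -1 to 1 is refused whole. A call with a gripper value outside its range is refused whole. "claw" is the opening, from 0 (shut) to 1 (fully open), set as the call begins (left out, the last holds). The fingers move at their own pace and stop on an object; "newtons" is the grip in N (left out, the last holds). Time passes only in rows, so rows that repeat a pose let the fingers close. It gives the time, the measured TCP pose, the force, the opening and the grip force at its end, in the units of the state.
- r.get_obs(): the state, without advancing time (a new reading comes with each control period).
- r.grab_frame(name): name is "scene" or "side" or "wrist"; returns a dict with "pixels" (400x640x3 uint8, red, green, blue), "intrinsics" (3x3 intrinsics, pixels), "dist" ([k1, k2, p1, p2, k3] as OpenCV has them; the pictures are not rectified), "eye" and "attitude" of the camera in the world. Camera axes: x right, y up, looking along -z (the intrinsics and any distortion apply to the point x, -y, -z); pixel columns grow to the right and rows downward; lengths in m; the calibration is good to about 2 mm. A picture is of the moment at which its call begins. There is no depth.
- r.hand_in(): hands the job in; it is judged then, once.
Trained networks look in a picture, given as the dict that the camera call returned (one of the last four; its "shot" number tells which), for a name from the list of things; names that differ only in an ending like _2 or _b are one class to them, and where a whole thing is asked for, a point or a joint stands for the part that bears it (a point fixed in the world has none). Each returns a list of dicts, best first, with "conf" (0 to 1); they miss things now and then, are a little off and sometimes report something else, mostly with a low value. They report only what shows in the picture. A call takes as long as a camera call. They do not tell look-alikes from the thing itself.
- r.search_frame(picture, thing): "rect" ([left, top, width, height] in pixels, round what is visible of it).
- r.outline_of(picture, thing): "pixels" (400x640 bool, what is visible of it) and "rect" ([left, top, width, height] in pixels, round what is visible of it).
- r.landmark_of(picture, thing): "point" ([column, row] in pixels: a listed point, or the origin of a listed thing).
The state is a dict: "clock": time; "joints": joint angles; "qvel": joint speeds; "tau": joint torques, N m; "tcp_pos": TCP position; "orientation": TCP orientation; "contact_force": force on the tool from outside, world axes, zero at the start; "moment": the same for the moment, N m; "grip_width": finger opening in m; "gripper_force": force on a finger pad.
Only numpy, scipy, OpenCV 4.12 (cv2) and the standard library are available. Lean on these libraries where they do the work, as an engineer would, in place of code of your own. Each camera call takes 0.05 s, during which the arm holds its last target. There are 200 camera calls.

## Task

Pick up the flat blade tool from the rubber mat, push its blade into the notch under the front edge of the steel parts case's cover and lever the cover up, then swing the cover back with the blade until it leans clearly past upright. Touch the cover with the blade tool only, never with the gripper or arm. Put the tool back flat on the mat, let go, and leave the bin, the tape roll and the carton where they are.

Things in the scene. Friction and masses are not known exactly. Their poses are not given: they have to be found in the camera images.
- case: Grey steel small-parts case fixed to the bench, 120 deep (x) x 160 wide (y) x 75 high mm. Origin: centre of its underside; x points from front to hinge side, z up. The front (with a small sill) looks to the robot's right, give or take 20 degrees. The 4 mm side walls rise flush with the cover's top, the cover lies between them. Inside, it is free above z = 34 mm.
- cover (a joint): The flat steel cover, 120 x 146 x 5 mm, 120 g, without a handle. Angle in rad: 0 shut, 1.57 upright, 2.0 its stop, leaning back. The hinge is stiff: the cover stays at whatever angle it is left; lifting it at the front edge takes about 2 N.
- cover_hinge (a point): Point on the hinge axis, in the middle of the cover's rear underside edge: in the case's frame x = +60, y = 0, z = +70 mm. The axis runs along the case's y.
- cover_lip (a point): Middle of the cover's front underside edge (the edge to lever up), 120 mm from the hinge; moves with the cover. When shut, in the case's frame x = -60, y = 0, z = +70 mm.
- pry_grip (a point): Blade tool, 100 g: wooden handle 110 long x 24 wide x 20 high mm, steel blade 80 x 30 x 2 mm out of its front end at mid-height. This point: the centre of mass, at mid-height in the handle, 35 mm behind its front end. x along the tool to the blade, z out of the broad face. Starts flat on the mat, 13 mm above the bench, blade to the robot's left, give or take 20 degrees.
- pry_tip (a point): Middle of the blade's front edge, 115 mm ahead of pry_grip along the tool's x axis, at mid-thickness.
- mat: Black rubber mat, 260 (its x) x 170 (its y) x 3 mm thick, fixed flat on the bench. Origin: centre of its underside.
- bin: Blue open plastic bin, 130 x 100 x 70 mm, loose, a bystander. Origin: centre of its underside.
- tape_roll: Cardboard roll core standing on end, 90 mm across, 48 mm high, loose, a bystander. Origin: centre of its underside.
- carton: Small closed carton, 90 x 120 x 60 mm, loose, a bystander. Origin: centre of its underside.
- notch (a point): Centre of the notch in the case's front wall: 66 mm wide, open from z = 54 to 70 mm (the shut cover's underside); in the case's frame x = -60, y = 0, z = 62 mm. Wall 4 mm thick. A sill as wide as the notch sticks out 20 mm in front, its top at z = 54 mm; the blade can rest and pivot on it.
There are look-alikes about, which are no part of the job. Leave any turquoise or white look-alike of the part that bears pry_grip alone.

How it is judged:
On the way, in this order (a step that is already met when the one before it is completed fails the run):
1. the blade tool levers the cover ajar (at least 0.12 rad, blade tool touching the cover) (value of joint cover above 0.12 rad and contact force between pry and cover above 0.2 N), for 0.05 s.
2. the cover leans past upright (more than 1.65 rad) (value of joint cover above 1.65 rad), for 0.1 s.
At the end, for the whole second after the job is handed in: The cover stands open past upright (more than 1.65 rad, 94.5 degrees); the blade tool lies flat on the mat (its centre of mass over the mat and less than 19 mm above the bench, its tip less than 21 mm above the bench), at rest (value of joint cover above 1.65 rad and x of pry_grip in the frame of mat between -0.13 and 0.13 m and y of pry_grip in the frame of mat between -0.085 and 0.085 m and z of pry_grip in the frame of mat below 0.019 m and z of pry_tip in the frame of mat below 0.021 m and linear speed of pry below 0.02 m/s); the robot touches nothing.
It fails at once if the gripper or arm touches the cover (more than 2 N) (contact force between any of the fingers, the arm and cover above 2 N).
It fails at once if the bin, the tape roll or the carton is moved more than 20 mm (distance of any of bin, tape_roll, carton from where it was at the start of the episode above 0.02 m).
It also fails if it takes over 51 s, if anything falls off the work surface, if the arm or the gripper's body presses on something with over 40 N, if the wrist force passes 120 N, or if a joint passes its speed limit or range.

## Working session

There is one attempt and no reset: what is moved stays moved. The work goes in short steps, Python scripts to look and compute and a tool call to move; the robot and the scene stay as the last step left them, time stands still between calls to the robot, and variables do not carry over. Pictures are saved under pics/ and viewed, at most 13 in all, crops included, and the job is handed in when it is done.

Besides the shell and the picture viewer there is one more tool, called as a command line: name --pt "numbers of a row" for each row, then --argument value for the rest. apply_moves: Moves the arm, as the interface text tells. Its arguments: {"type":"object","properties":{"rows":{"type":"array","items":{"type":"array","items":{"type":"number"}}},"claw":{"type":"number"},"newtons":{"type":"number"}},"required":["rows"]}

```bash
mkdir -p pics
cat > h.py <<'E'
import numpy as np, cv2
from scipy.spatial.transform import Rotation as R
from bench import r
def att(f):
    a=np.array(f["attitude"],float)
    return a if a.shape==(3,3) else R.from_rotvec(a).as_matrix()
def ray(f,p):
    u=cv2.undistortPoints(np.array([[p]],float),np.array(f["intrinsics"]),np.array(f["dist"]))[0,0]
    d=att(f)@np.array([u[0],-u[1],-1]); return np.array(f["eye"]),d
def onz(f,p,z):
    o,d=ray(f,p); return o+d*(z-o[2])/d[2]
def proj(f,P):
    P=np.atleast_2d(P); c=(P-np.array(f["eye"]))@att(f); c=c*[1,-1,-1]
    return cv2.projectPoints(c,np.zeros(3),np.zeros(3),np.array(f["intrinsics"]),np.array(f["dist"]))[0][:,0]
def save(f,n,crop=None,s=1):
    im=f["pixels"][:,:,::-1]
    if crop: x,y,w,h=crop; im=im[y:y+h,x:x+w]
    if s!=1: im=cv2.resize(im,None,fx=s,fy=s,interpolation=cv2.INTER_CUBIC)
    cv2.imwrite("pics/"+n,im)
def tri(obs):
    A=np.zeros((3,3));b=np.zeros(3)
    for f,p in obs:
        o,d=ray(f,p);d=d/np.linalg.norm(d);M=np.eye(3)-np.outer(d,d);A+=M;b+=M@o
    return np.linalg.solve(A,b)
E
python3 - <<'E'
from h import *
fs={n:r.grab_frame(n) for n in("scene","side","wrist")}
for n,f in fs.items():
    save(f,n+"0.png"); print(n,np.round(f["eye"],3),np.shape(f["attitude"]))
zs={"case":0,"mat":0,"bin":0,"tape_roll":0,"carton":0,"pry_grip":.013,"pry_tip":.013,"notch":.062,"cover_lip":.07,"cover_hinge":.07}
for n in zs:
    for k in fs:
        for d in r.landmark_of(fs[k],n)[:3]:
            print(n,k,round(d["conf"],2),np.round(d["point"]),np.round(onz(fs[k],d["point"],zs[n]),3))
print(r.get_obs())
E
```

```text
scene [1.061 0.451 0.879] (3,)
side [ 0.087 -0.825  0.807] (3,)
wrist [0.675 0.073 0.372] (3,)
case side 0.92 [282. 166.] [0.557 0.211 0.   ]
case wrist 0.74 [226. 254.] [ 0.566 -0.102  0.   ]
mat scene 0.85 [288. 205.] [ 0.557 -0.209  0.   ]
mat side 0.76 [350. 236.] [ 0.559 -0.202 -0.   ]
mat wrist 0.57 [215. 332.] [ 0.544 -0.21   0.   ]
bin scene 0.57 [310. 329.] [0.783 0.124 0.   ]
bin scene 0.39 [377. 255.] [0.51  0.097 0.   ]
bin side 0.53 [348. 238.] [ 0.549 -0.207  0.   ]
bin wrist 0.73 [421.  37.] [0.775 0.13  0.   ]
tape_roll scene 0.84 [271. 282.] [ 0.768 -0.036  0.   ]
tape_roll side 0.72 [373. 185.] [ 0.759 -0.052  0.   ]
tape_roll wrist 0.51 [407. 330.] [ 0.786 -0.207  0.   ]
carton scene 0.7 [224. 246.] [ 0.786 -0.215  0.   ]
carton side 0.59 [412. 206.] [ 0.799 -0.202  0.   ]
carton wrist 0.65 [405. 329.] [ 0.784 -0.206  0.   ]
carton wrist 0.63 [220. 332.] [ 0.55  -0.211  0.   ]
pry_grip scene 0.88 [287. 204.] [ 0.566 -0.204  0.013]
pry_grip scene 0.76 [448. 237.] [0.333 0.2   0.013]
pry_grip scene 0.68 [265. 141.] [ 0.423 -0.486  0.013]
pry_grip side 0.85 [373. 340.
[... 1061 characters left out ...]
9,  0.47700874,  0.02238892,  1.55538956, -0.01146396,
        1.10931921, -0.08308302]), 'qvel': array([ 7.31958929e-05,  1.16276493e-03, -4.62764812e-05,  5.44609505e-04,
       -4.21879517e-04,  9.81889413e-05,  2.95177612e-04]), 'tau': array([-3.37682906e-06, -5.96311927e+01,  1.60660923e+00, -2.81538391e+01,
        1.25165371e-02,  1.61522112e-03,  2.72449677e-05]), 'tcp_pos': array([ 6.75015862e-01, -1.33398811e-05,  2.31306251e-01]), 'orientation': array([ 2.22143503e+00,  2.22142962e+00, -9.69962636e-06]), 'contact_force': array([-0.33484822, -0.11150642, -0.49078713]), 'moment': array([-0.01293321,  0.04654125, -0.03179435]), 'gripper_force': 0.0, 'grip_width': 0.08548657941013517}
```

View pics/scene0.png

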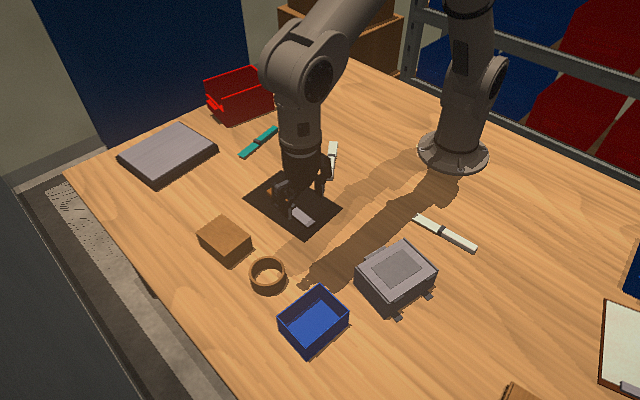

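View pics/wrist0.png

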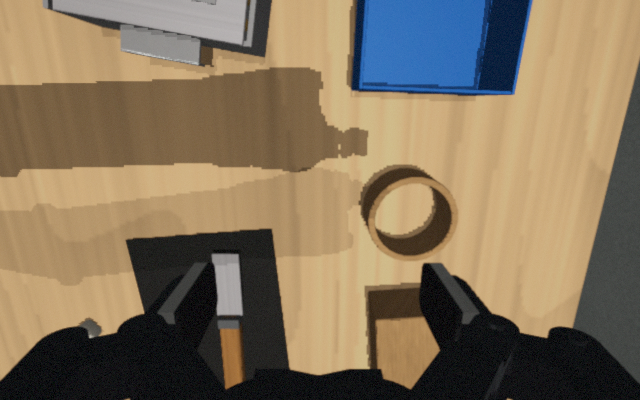

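View pics/side0.png

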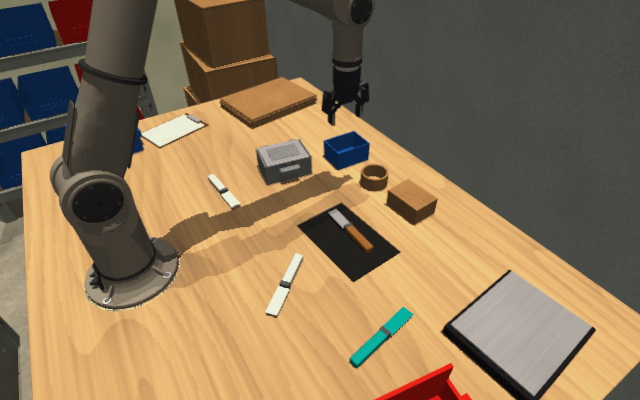

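Candidates for the blade tool (side view): wooden handle on the mat (350,230), white (285,285) and (223,190), turquoise (380,337). I choose the wooden-handled one on the mat: scene (295,210), wrist (229,320). In the wrist view the sill of the case is at (165,45).

Run:
```python
from h import *
fs={n:r.grab_frame(n) for n in("side","wrist")}
save(fs["side"],"crop1.png",(230,120,180,160),4)
for k,f in fs.items():
    for d in r.outline_of(f,"pry_grip")[:4]:
        ys,xs=np.nonzero(d["pixels"]); P=np.array([onz(f,(x,y),.013)[:2] for x,y in zip(xs[::3],ys[::3])],np.float32)
        (c,s,a)=cv2.minAreaRect(P*1000); ev=np.linalg.eigh(np.cov(P.T))[1][:,1]
        print(k,round(d["conf"],2),d["rect"],np.round(c),np.round(s),round(a,1),"yaw",np.degrees(np.arctan2(ev[1],ev[0])))
obs={n:[] for n in("cover_lip","notch","cover_hinge","pry_grip","pry_tip")}
f=fs["wrist"]
for n,z in(("cover_lip",.07),("notch",.062)):
    for d in r.landmark_of(f,n)[:1]: print(n,onz(f,d["point"],z))
# straight edges on wrist: sill front edge
print("sill L,R top", onz(f,(122,46),.054),onz(f,(199,64),.054))
o=r.get_obs();print(o["clock"])
```

```text
side 0.8 [270.0, 252.8, 31.0, 61.0] [ 327. -258.] [190.  28.] 39.8 yaw -139.1057622342737
side 0.77 [329.0, 208.3, 42.8, 45.1] [ 568. -190.] [187.  34.] 88.5 yaw 89.46806783476265
side 0.69 [207.1, 174.9, 36.7, 31.5] [323. 186.] [ 28. 196.] 3.6 yaw 94.01528040935295
side 0.59 [346.2, 306.2, 64.4, 62.4] [ 434. -502.] [189.  31.] 11.2 yaw -169.42477910675564
wrist 0.98 [207.5, 253.0, 37.9, 136.9] [ 567. -190.] [191.  31.] 89.0 yaw 88.58306391301821
wrist 0.73 [51.4, 0.0, 197.1, 42.7] [519. 141.] [177.  37.] 0.1 yaw 175.70215762070455
wrist 0.46 [82.5, 325.3, 19.8, 13.9] [ 401. -194.] [17. 22.] 24.0 yaw 118.73443136938695
cover_lip [0.54509289 0.12510492 0.07      ]
notch [0.54241534 0.12315283 0.062     ]
sill L,R top [0.50975917 0.11513923 0.054     ] [0.57325513 0.10116488 0.054     ]
1.95
```

View pics/crop1.png

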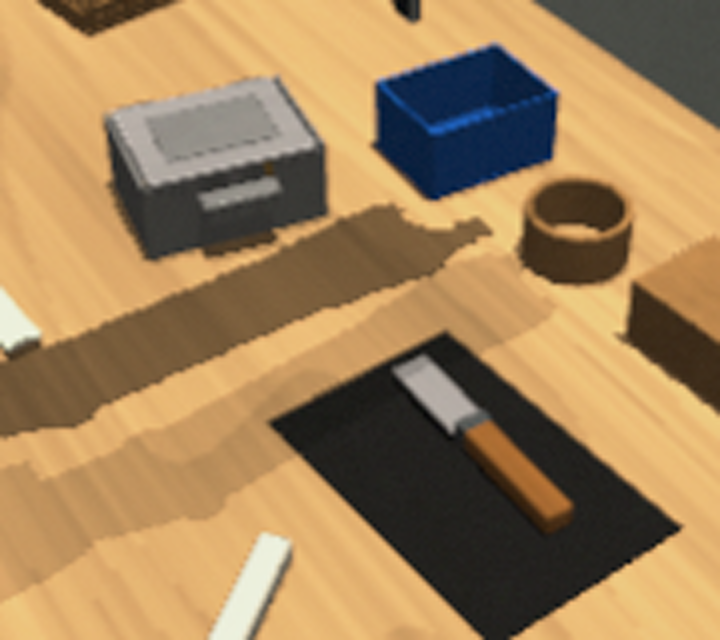

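apply_moves --pt "-0.84 -0.432 0.4 0 0 0" --pt "-0.84 -0.432 0.5 0 0 0" --pt "-0.84 -0.432 0.5 0 0 0" --pt "-0.84 -0.432 0.5 0 0 0" --pt "-0.84 -0.432 0.5 0 0 0" --claw 1

```text
clock: 2.58
tcp_pos: [0.5632, -0.2142, 0.1044]
orientation: [-2.226, -2.213, 0.006]
contact_force: [-0.0, -0.2, 0.9]
grip_width: 0.0854
gripper_force: 0.0
```

Run:
```python
from h import *
f=r.grab_frame("wrist"); save(f,"w2.png"); fs=[f,r.grab_frame("scene"),r.grab_frame("side")]
d=r.outline_of(f,"pry_grip")[0]
ys,xs=np.nonzero(d["pixels"]); P=np.array([onz(f,(x,y),.015)[:2] for x,y in zip(xs[::5],ys[::5])],np.float32)
c,s,a=cv2.minAreaRect(P*1000);print(d["conf"],c,s,a)
for n,z in(("pry_grip",.013),("pry_tip",.013)):
    for d in r.landmark_of(f,n)[:1]: print(n,d["conf"],onz(f,d["point"],z))
for k in fs[1:]:
  for n,z in(("cover_hinge",.07),("cover_lip",.07)):
    for d in r.landmark_of(k,n)[:1]: print(n,d["conf"],onz(k,d["point"],z),d["point"])
o=r.get_obs();print(o["clock"],o["tcp_pos"],o["orientation"])
```

```text
0.83 (568.0878295898438, -191.71136474609375) (191.83084106445312, 29.728954315185547) 89.9017333984375
pry_grip 0.73 [ 0.34319238 -0.24357123  0.013     ]
pry_tip 0.93 [ 0.5683703  -0.09535031  0.013     ]
cover_hinge 0.81 [0.55467593 0.24586099 0.07      ] [416.8, 285.5]
cover_lip 0.69 [0.54317154 0.12404217 0.07      ] [379.4, 252.2]
cover_hinge 0.66 [0.55693432 0.23506645 0.07      ] [277.4, 145.9]
cover_lip 0.9 [0.54880706 0.12521451 0.07      ] [290.4, 161.9]
3.075 [ 0.56793017 -0.20884368  0.10685537] [2.21879086e+00 2.22306861e+00 1.41814746e-03]
```

View pics/w2.png

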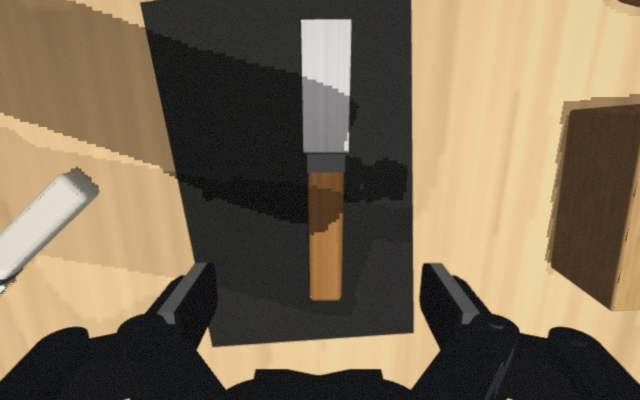

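The close view shows the tool square between the fingers: tip at (326,20), handle end at (326,298). Descending.

apply_moves --pt "0 0 0.2 0 0 0" --pt "0 0 0.36 0 0 0" --pt "0 0 0.4 0 0 0" --pt "0 0 0.4 0 0 0"

```text
clock: 3.58
tcp_pos: [0.5673, -0.2098, 0.0066]
orientation: [-2.221, -2.222, 0.0]
contact_force: [-0.1, 0.7, 0.6]
grip_width: 0.0855
gripper_force: 0.0
```

apply_moves --pt "0 0 0 0 0 0" --pt "0 0 0 0 0 0" --pt "0 0 0 0 0 0" --pt "0 0 0 0 0 0" --pt "0 0 0 0 0 0" --claw 0 --newtons 100

```text
clock: 4.2
tcp_pos: [0.5675, -0.2102, 0.0074]
orientation: [2.221, 2.221, 0.001]
contact_force: [-0.9, 1.1, 7.3]
grip_width: 0.0214
gripper_force: 99.0
```

apply_moves --pt "0 0 -0.2 0 0 0" --pt "0.1 0 -0.4 0 0 0" --pt "0.4 0 -0.6 0 0 0" --pt "0.6 -0.04 -0.78 0 0 0" --pt "0.8 -0.09 -0.78 0 0 0"

```text
clock: 4.82
tcp_pos: [0.549, -0.0252, 0.1996]
orientation: [2.221, 2.217, 0.005]
contact_force: [0.3, 0.3, -0.9]
grip_width: 0.0213
gripper_force: 98.3
```

apply_moves --pt "0.2 0 0 0 0 0" --pt "0.2 0 0 0 0 0" --pt "0.2 0 0 0 0 0"

```text
clock: 5.2
tcp_pos: [0.5477, 0.0234, 0.1968]
orientation: [2.221, 2.221, -0.001]
contact_force: [0.0, 0.3, -0.7]
grip_width: 0.0215
gripper_force: 98.3
```

Run:
```python
from h import *
f=r.grab_frame("wrist"); save(f,"w3.png"); o=r.get_obs();print(o["clock"],o["tcp_pos"],o["orientation"],o["contact_force"],o["moment"],o["grip_width"])
for n,z in(("cover_lip",.07),("notch",.062),("cover_hinge",.07),("pry_tip",.2)):
    for d in r.landmark_of(f,n)[:2]: print(n,d["conf"],d["point"],onz(f,d["point"],z))
```

```text
5.25 [0.54771083 0.02252291 0.19667886] [ 2.22307517e+00  2.21950980e+00 -1.48851163e-03] [ 0.3044847  -0.7789617  -0.72884637] [-0.01289406  0.00279695 -0.03714684] 0.022076166939893095
pry_tip 0.75 [314.7, 271.3] [0.54652247 0.02284989 0.2       ]
pry_tip 0.59 [84.6, 111.0] [0.45780143 0.0917207  0.2       ]
```

View pics/w3.png

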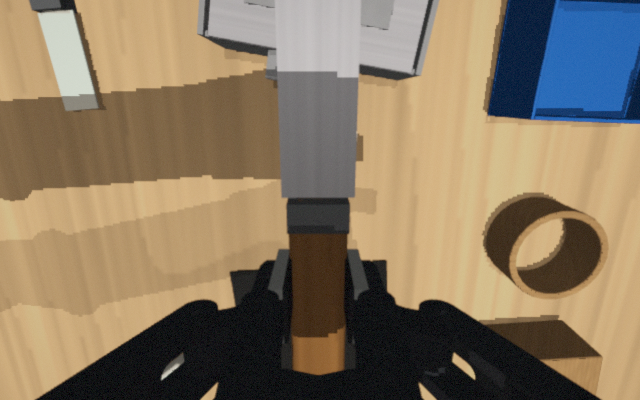

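Run:
```python
from h import *
f=r.grab_frame("wrist")
L=onz(f,(202,37),.075);Rr=onz(f,(418,76),.075);T=onz(f,(436,2),.075)
print(L,Rr,np.linalg.norm(L-Rr),"yawx",np.degrees(np.arctan2(*(Rr-L)[[1,0]]))+90,(L+Rr)/2)
v=T-Rr;print("side yaw",np.degrees(np.arctan2(v[1],v[0])))
s=onz(f,(267,77),.054);print("sill L",s)
import numpy as np
g=cv2.cvtColor(f["pixels"],cv2.COLOR_RGB2GRAY)
cv2.imwrite("pics/c3.png",cv2.resize(f["pixels"][:110,180:460,::-1],None,fx=2.8,fy=2.8,interpolation=cv2.INTER_CUBIC))
```

```text
[0.46797149 0.13639882 0.075     ] [0.61986805 0.11072517 0.075     ] 0.154050965791818 yawx 80.40650198123095 [0.54391977 0.123562   0.075     ]
side yaw 80.05023044561068
sill L [0.50893615 0.11145439 0.054     ]
```

View pics/c3.png

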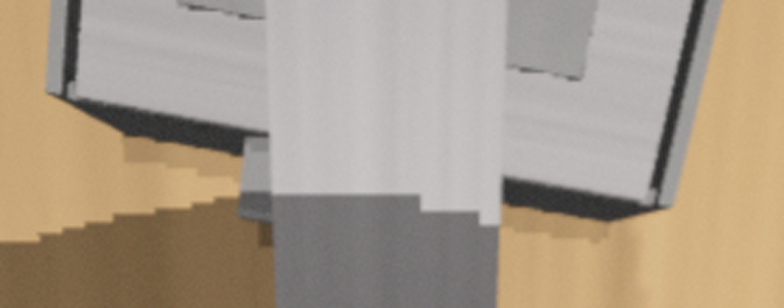

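Corners of the case front at (197,33) and (419,75) in the wrist view: front yaw about 80°, lip near (0.544, 0.126). Retreat, yaw and descend in front of the notch.

apply_moves --pt "-0.194 -0.124 0 0 0 0.111" --pt "-0.194 -0.124 0.2 0 0 0.111" --pt "-0.194 -0.124 0.4 0 0 0.111" --pt "-0.194 -0.124 0.56 0 0 0.111" --pt "-0.194 -0.124 0.56 0 0 0.111"

```text
clock: 6.12
tcp_pos: [0.5145, -0.0251, 0.0545]
orientation: [-2.404, -2.016, 0.008]
contact_force: [-0.1, -0.7, -1.7]
grip_width: 0.0215
gripper_force: 98.4
```

Run:
```python
from h import *
w=r.grab_frame("wrist");sc=r.grab_frame("scene");si=r.grab_frame("side")
o=r.get_obs();t=o["tcp_pos"];Rm=R.from_rotvec(o["orientation"]).as_matrix();print(o["clock"],t,np.degrees(np.arctan2(Rm[1,0],Rm[0,0])),Rm[:,2])
tip=t+Rm@[.1147,0,-.0056];print("tip",tip)
a=cv2.resize(w["pixels"][:250,150:500],(420,300)); 
def crop(f,P,s=60):
    c=proj(f,P)[0].astype(int);x,y=max(c[0]-s,0),max(c[1]-45,0);im=f["pixels"].copy();cv2.drawMarker(im,tuple(int(v) for v in np.round(proj(f,P)[0])),(255,0,0),cv2.MARKER_CROSS,3,1);return cv2.resize(im[y:y+90,x:x+120],(400,300),interpolation=cv2.INTER_CUBIC)
print(proj(w,tip),proj(sc,tip),proj(si,tip))
im=np.vstack([np.hstack([cv2.resize(a,(400,300)),crop(sc,tip)]),np.hstack([crop(si,tip),np.zeros((300,400,3),np.uint8)])])
cv2.imwrite("pics/m4.png",im[:,:,::-1])
obs=[]
for k in(w,sc,si):
    for n,z in(("pry_tip",tip[2]),("notch",.062),("cover_lip",.07)):
        for d in r.landmark_of(k,n)[:1]: print(n,d["conf"],d["point"],onz(k,d["point"],z))
```

```text
6.275 [ 0.51824311 -0.0247575   0.05838427] 79.97895407035541 [ 2.40643358e-03  1.08139757e-04 -9.99997099e-01]
tip [0.53818857 0.08819201 0.0640445 ]
[[327.66912116 -36.52180783]] [[369.53446845 244.3118115 ]] [[293.10102462 170.00872517]]
pry_tip 0.92 [418.4, 213.3] [0.36354057 0.11157428 0.0640445 ]
notch 0.95 [378.5, 251.6] [0.53822764 0.11804207 0.062     ]
cover_lip 0.61 [380.8, 253.9] [0.54469509 0.12979924 0.07      ]
pry_tip 0.77 [272.5, 312.4] [ 0.24500305 -0.35065231  0.0640445 ]
notch 0.97 [287.3, 163.1] [0.54190129 0.13507297 0.062     ]
cover_lip 0.84 [285.8, 160.8] [0.53905291 0.13906907 0.07      ]
```

View pics/m4.png

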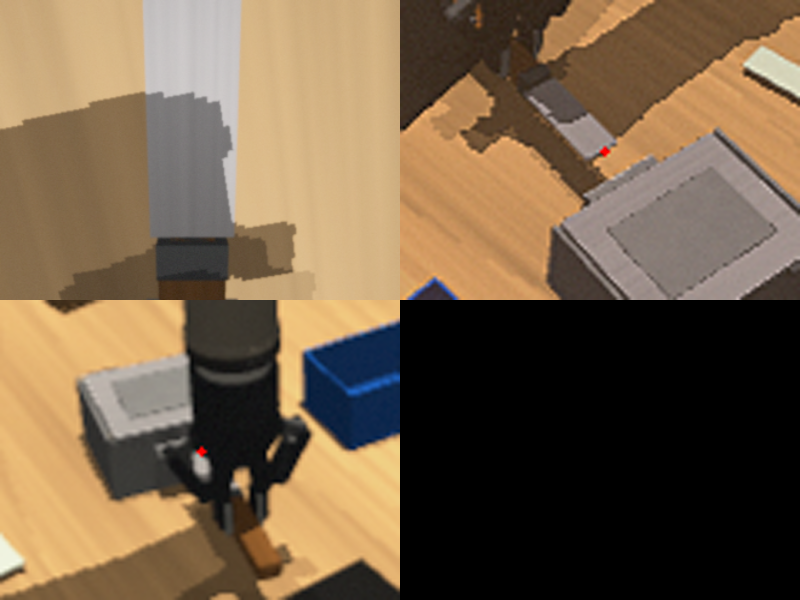

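The tip (scene (369,244)) is in line with the sill and just in front of it. Insert.

apply_moves --pt "0.06 0 0.012 0 0 0" --pt "0.12 0 0.012 0 0 0" --pt "0.18 0 0.012 0 0 0" --pt "0.24 0 0.012 0 0 0" --pt "0.28 0 0.012 0 0 0"

```text
clock: 7.35
tcp_pos: [0.5293, 0.046, 0.0539]
orientation: [-2.405, -2.021, -0.0]
contact_force: [-0.3, 0.3, -1.9]
grip_width: 0.0213
gripper_force: 98.4
```

```bash
cat > m.py <<'E'
from h import *
import sys
w=r.grab_frame("scene");si=r.grab_frame("side")
o=r.get_obs();t=o["tcp_pos"];Rm=R.from_rotvec(o["orientation"]).as_matrix();print(o["clock"],t,o["contact_force"],o["moment"],o["grip_width"])
tip=t+Rm@[.1147,0,-.0056];print("tip",tip)
def crop(f,P,s=60):
    x,y=[int(v) for v in np.round(proj(f,P)[0])];im=f["pixels"].copy();cv2.drawMarker(im,(x,y),(255,0,0),cv2.MARKER_CROSS,3,1);x=max(x-60,0);y=max(y-60,0);return cv2.resize(im[y:y+120,x:x+120],(400,400),interpolation=cv2.INTER_CUBIC)
cv2.imwrite("pics/"+sys.argv[1],np.hstack([crop(w,tip),crop(si,tip)])[:,:,::-1])
E
python3 m.py m5.png
```

```text
7.45 [0.52934111 0.04613308 0.05390333] [ 0.63647511 -0.04803355 -0.33328366] [ 0.01438112  0.04252703 -0.01366708] 0.02156421981699841
tip [0.54899063 0.1591336  0.05958048]
```

View pics/m5.png

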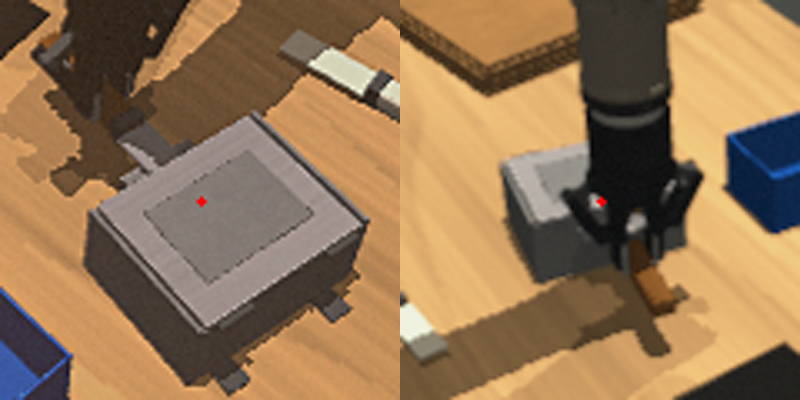

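The blade is through the notch (tip marker about 30 mm under the cover), no contact force. Lever up along the cover's arc.

apply_moves --pt "0 0 -0.04 0 0 0" --pt "0.003 0 -0.07 0 0 0" --pt "0.007 0 -0.107 0 0 0" --pt "0.02 0 -0.155 0 0 0" --pt "0.043 0 -0.204 0 0 0"

```text
clock: 8.07
tcp_pos: [0.5308, 0.0546, 0.1058]
orientation: [2.407, 2.018, -0.001]
contact_force: [-0.4, -2.0, -3.0]
grip_width: 0.0216
gripper_force: 98.2
```

```bash
python3 m.py m6.png
```

```text
8.175 [0.53231957 0.05610104 0.1067168 ] [ 1.06594919 -0.3968655  -1.56358833] [-0.02053594 -0.05653159  0.02838925] 0.021503739575731283
tip [0.55211465 0.16907001 0.11251499]
```

View pics/m6.png

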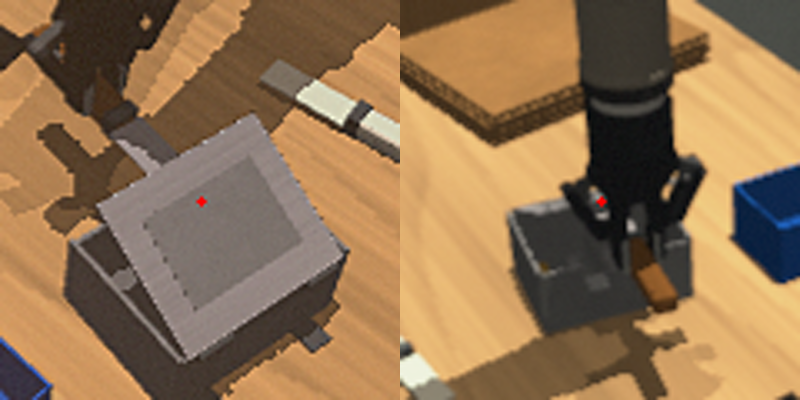

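The cover is clearly ajar (~0.5 rad), resting on the blade. Continue round the arc.

apply_moves --pt "0.039 0 -0.058 0 0 0" --pt "0.089 0 -0.106 0 0 0" --pt "0.147 0 -0.144 0 0 0" --pt "0.212 0 -0.169 0 0 0" --pt "0.28 0 -0.181 0 0 0"

```text
clock: 8.8
tcp_pos: [0.5435, 0.1255, 0.1507]
orientation: [2.406, 2.02, 0.001]
contact_force: [0.0, -1.5, -1.4]
grip_width: 0.0217
gripper_force: 98.5
```

apply_moves --pt "0.05 0 0 0 0 0" --pt "0.1 0 0.005 0 0 0" --pt "0.14 0 0.015 0 0 0" --pt "0.14 0 0.015 0 0 0"

```text
clock: 9.3
tcp_pos: [0.5489, 0.1596, 0.1458]
orientation: [-2.404, -2.021, 0.0]
contact_force: [0.1, -0.9, -0.9]
grip_width: 0.0216
gripper_force: 98.5
```

```bash
python3 m.py m7.png
```

```text
9.4 [0.54898816 0.15831314 0.14609101] [-0.05788376 -1.04997903 -0.42459645] [-0.00719013  0.02354007 -0.05386581] 0.021776597349076013
tip [0.56888322 0.27127568 0.15166784]
```

View pics/m7.png

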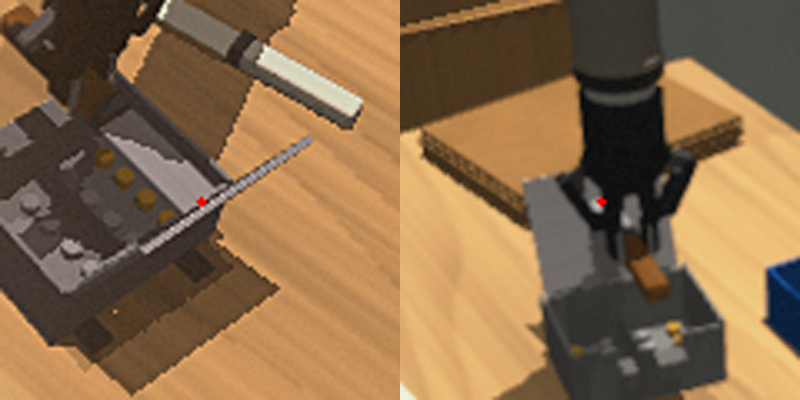

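The cover leans back past upright (thin edge visible in the scene view). Back the blade off and head to the mat.

apply_moves --pt "-0.1 0 0 0 0 0" --pt "-0.3 0 0 0 0 0" --pt "-0.55 0 0 0 0 0" --pt "-0.8 0 0 0 0 0" --pt "-1.0 0 0 0 0 0"

```text
clock: 10.02
tcp_pos: [0.5048, -0.091, 0.1466]
orientation: [2.409, 2.016, 0.0]
contact_force: [1.2, 0.7, -0.7]
grip_width: 0.0218
gripper_force: 98.5
```

```bash
cat > d.py <<'E'
from h import *
o=r.get_obs();t=o["tcp_pos"];Rm=R.from_rotvec(o["orientation"]);T=R.from_rotvec([2.2214,2.2214,0])
print(o["clock"],t,"shift",Rm.inv().apply(np.array([.5673,-.2102,.0066])-t)/.25,"turn",(Rm.inv()*T).as_rotvec()/(np.pi/2))
E
python3 d.py
python3 - <<'E'
from h import *
sc=r.grab_frame("scene");si=r.grab_frame("side")
g=[]
u=np.array([np.cos(np.radians(80)),np.sin(np.radians(80)),0]);v=np.array([u[1],-u[0],0])
H=np.array([.544,.126,.07])+.12*u
for k,n in((sc,"s"),(si,"i")):
    im=k["pixels"].copy()
    for a,c in((1.65,(255,0,0)),(1.8,(0,255,0)),(1.95,(255,255,0))):
        P=[H-.073*v,H+.073*v]; w=-np.cos(a)*u+np.sin(a)*np.array([0,0,1]); P=P+[P[1]+.12*w,P[0]+.12*w]
        cv2.polylines(im,[np.round(proj(k,np.array(P))).astype(np.int32)],True,c,1)
    x,y=proj(k,H)[0].astype(int); g.append(cv2.resize(im[max(y-70,0):max(y-70,0)+120,x-60:x+60],(400,400),interpolation=cv2.INTER_NEAREST))
cv2.imwrite("pics/m8.png",np.hstack(g)[:,:,::-1])
E
```

```text
10.025 [ 0.50483154 -0.0910033   0.14663383] shift [-0.42513627  0.32962513  0.56046462] turn [ 0.00027162  0.0002467  -0.11266353]
```

View pics/m8.png

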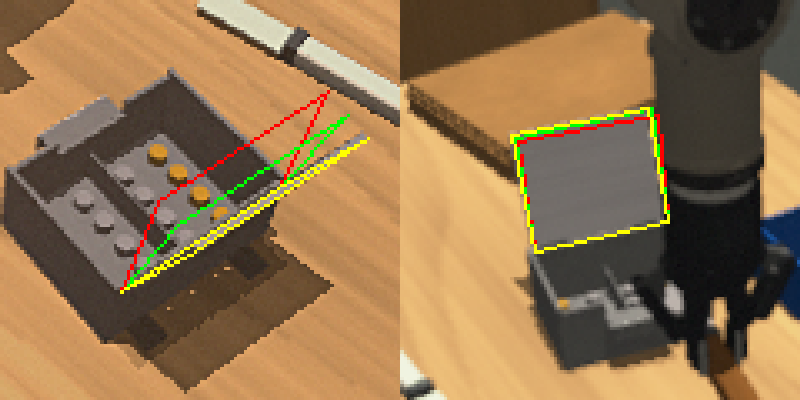

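The overlay puts the cover at about 1.95 rad (matching the yellow outline in both views), well past upright. Now place the tool.

apply_moves --pt "-0.2 0.16 0.05 0 0 -0.1" --pt "-0.425 0.33 0.2 0 0 -0.112" --pt "-0.425 0.33 0.36 0 0 -0.112" --pt "-0.425 0.33 0.48 0 0 -0.112" --pt "-0.425 0.33 0.48 0 0 -0.112"

```text
clock: 10.75
tcp_pos: [0.5666, -0.2059, 0.024]
orientation: [-2.217, -2.22, 0.004]
contact_force: [0.3, 0.2, -0.1]
grip_width: 0.0217
gripper_force: 98.5
```

```bash
python3 d.py
```

```text
10.75 [ 0.56661502 -0.20592029  0.02398865] shift [-0.01724362  0.00307091  0.06950992] turn [-0.0032682  -0.001133    0.00085491]
```

apply_moves --pt "0 0 0.04 0 0 0" --pt "0 0 0.064 0 0 0" --pt "0 0 0.066 0 0 0" --pt "0 0 0.066 0 0 0"

```text
clock: 11.25
tcp_pos: [0.5689, -0.2068, 0.0104]
orientation: [2.219, 2.223, 0.001]
contact_force: [-0.1, 0.8, -0.6]
grip_width: 0.0215
gripper_force: 98.5
```

apply_moves --pt "0 0 0 0 0 0" --pt "0 0 0 0 0 0" --pt "0 0 0 0 0 0" --pt "0 0 0 0 0 0" --pt "0 0 0 0 0 0" --claw 1

```text
clock: 11.88
tcp_pos: [0.5686, -0.2068, 0.0099]
orientation: [2.22, 2.223, 0.0]
contact_force: [-1.1, -0.6, -0.3]
grip_width: 0.0855
gripper_force: 0.0
```

apply_moves --pt "0 0 -0.1 0 0 0" --pt "0 0 -0.3 0 0 0" --pt "0 0 -0.5 0 0 0" --pt "0 0 -0.5 0 0 0" --pt "0 0 -0.5 0 0 0"

```text
clock: 12.5
tcp_pos: [0.5682, -0.2066, 0.1345]
orientation: [-2.219, -2.223, 0.0]
contact_force: [0.2, 0.6, -0.3]
grip_width: 0.0856
gripper_force: 0.0
```

Run:
```python
from h import *
w=r.grab_frame("wrist");save(w,"w9.png");sc=r.grab_frame("scene")
for d in r.outline_of(w,"pry_grip")[:1]:
    ys,xs=np.nonzero(d["pixels"]); P=np.array([onz(w,(x,y),.013)[:2] for x,y in zip(xs[::5],ys[::5])],np.float32)*1000
    print(cv2.minAreaRect(P))
for n in("bin","tape_roll","carton"):
    for d in r.landmark_of(sc,n)[:1]: print(n,d["conf"],onz(sc,d["point"],0))
o=r.get_obs();print(o["clock"],o["tcp_pos"],o["grip_width"],o["contact_force"])
```

```text
((569.4817504882812, -188.7850341796875), (30.427005767822266, 193.471435546875), 1.0647915601730347)
bin 0.69 [0.77153324 0.12468431 0.        ]
tape_roll 0.78 [ 0.77375627 -0.04794065  0.        ]
carton 0.57 [ 0.77669146 -0.21189419  0.        ]
12.8 [ 0.56799757 -0.20662811  0.13377972] 0.08560752734033293 [-0.65914594  0.16827404 -0.0155361 ]
```

View pics/w9.png

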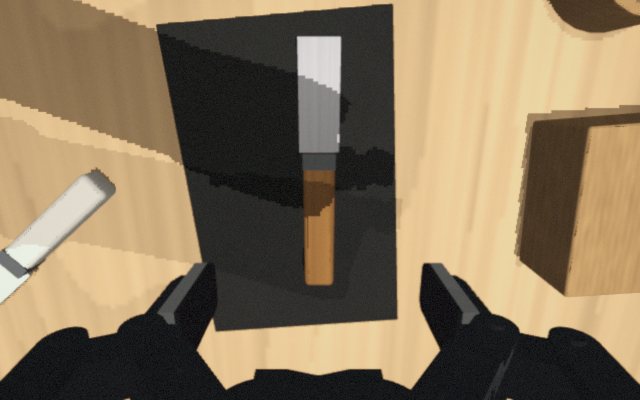

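The tool lies flat on the mat, from its tip at (319,38) to its handle end at (319,284), and the gripper is clear of it. Handing in.

```bash
python3 -c "
from bench import r
print(r.hand_in())"
```

```text
the job is handed in; nothing more can be done
None
```

The job is handed in at about 12.8 s (no verdict was returned): the cover leans back at about 1.95 rad as judged from the camera views, the blade tool lies flat and released on the mat, and the bin, tape roll and carton were not touched.

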